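# Stand the fallen stone bookend up and push it home against the sample slabs

### The arm

A 6-joint arm with a two-finger parallel gripper is mounted at the origin on the work surface. World frame = base frame: x ahead of the robot, y to its left, z up, the work surface at z = 0. Lengths are in m, angles in rad, forces in N, time in s.
With the tool pointing down it reaches from about 0.3 to 0.75 m from the base axis. Payload 8.5 kg.
Tool frame: the origin (TCP) lies midway between the tips of the shut fingers; the grasp point (between the pads) lies 19 mm behind it; z points along the fingers, x is the direction in which the jaws open and shut, and the axes are right-handed (so a half turn about z gives the same grasp; the last joint's range is limited). The gripper opens to 88 mm and grips with 3 to 60 N. Pads are 18 mm wide; open, the fingers measure 123 mm over their backs; the gripper's body (75 mm by 187 mm) begins 45 mm behind the grasp point.
Start: joints at [1.097, 0.381, 1.297, -0, 1.464, -0.215], TCP at [0.141, 0.532, 0.239] pointing down, gripper open.
Joint ranges: [-3.11, 3.11], [-0.89, 2.33], [0.22, 2.48], [-1.42, 4.56], [0.17, 2.85], [-2.88, 2.88]. Speed limits (rad/s): [2.39, 2.39, 3.14, 3.14, 3.14, 3.14].

### API

Orientations are given as a rotation vector (axis times angle).
In Python, from workcell import readout, grab_frame, camera_model, close_job gives the robot as it stands. The module is installed in compiled form; this text tells all that it offers.
- The arm moves only by the tool play_rows, never from a script. Its argument "series" is a list of rows, each a list of 3 entries, a list of its own where there are three numbers: the shift along the world's x, y, z in mm, then the turn about the world's z in rad, then the finger opening in mm, from 0 to 88.1. A call has exactly 8 rows; each row shifts and turns the pose as measured when the row begins; what a row does not reach is not made up. A row lasts 1/8 s, in which the tool goes at most 62.5 mm and 10.7 degrees, less where a joint would pass 70% of its speed; a pose out of reach is approached as far as the arm can. A call is refused whole if a number of a shift passes 62.5 or a number of a turn 0.188, either way. A call with a gripper value outside its range is refused whole. The fingers move at their own pace and stop on an object; "squeeze" is the grip in N (left out, the last holds). Time passes only in rows, so rows that do not move let the fingers close, or fill a call up. It gives the time, the measured TCP pose, the force and the opening at its end, in the units of the state.
- readout.get_state(): the state, without advancing time (a new reading comes with each control period).
- grab_frame(name): name is "side" or "top" or "wrist"; returns (picture, depth): 400x640x3 uint8, blue, green, red; 400x640 float32, m along the optical axis (not along the pixel's ray), 0 where there is no reading.
- camera_model(name): a dict with "vfov" (degrees; the focal length in pixels is half the picture's height over the tangent of half this angle, whatever the lens; pixels are square), "cx", "cy" (the principal point, pixels), "eye" and "rotation" of the camera in the world; the wrist camera has in their place "T_tool_cam" (4x4, takes a point from camera to tool coordinates, whose origin is the TCP and whose axes are the tool frame's). Camera axes: x right, y up, looking along -z (the intrinsics and any distortion apply to the point x, -y, -z); pixel columns grow to the right and rows downward; lengths in m; the calibration is good to about 2 mm. The wrist camera is an equidistant fisheye: a pixel r from the principal point sees the ray r / f radians off the axis. A picture is of the moment at which its call begins: read the wrist's pose just before it. camera_model takes no time and is no camera call.
- close_job(): hands the job in, once; it reports no verdict.
The state is a dict: "t": time; "qpos": joint angles; "qd": joint speeds; "joint_efforts": joint torques, N m; "tool_pos": TCP position; "orientation": TCP orientation; "ft_force": force on the tool from outside, world axes, zero at the start; "torque": the same for the moment, N m; "gripper_width": finger opening in m.
Only numpy, scipy, OpenCV 4.12 (cv2) and the standard library are available. Lean on these libraries where they do the work, as an engineer would, in place of code of your own. Each camera call takes 0.05 s, during which the arm holds its last target. There are 200 camera calls.

### The job

On the stone stall one of the two L-shaped bookends has been knocked over beside the row of sample slabs. Without ever picking it up, push it over with the fingers so that it stands upright on its foot again, then push it along the table until the back of its tall plate stands flat and square against the nearest end of the row, centred on it, like its twin at the other end. Do not shove the row along, and leave all the other pieces where they stand; finish clear of everything.

Things in the scene. Friction and masses are not known exactly. Their poses are not given: they have to be found in the camera images.
- bookend: Fallen L-shaped stone bookend, 0.6 to 0.9 kg, 90 mm wide (own x, -45 to 45). Origin: middle of its outer corner edge, the heel. Tall plate: y 0 to 100, z 0 to 12 mm, its back is z = 0. Foot: y 0 to 20, z 0 to 100 mm, its underside is y = 0. At the start it lies on the plate's back: y level, roughly towards the row; z (the foot) points up. Upright: y up, z level, away from the row.
- bookend_toe (a point): Middle of the toe, the end face of the bookend's foot (y 10, z 100 mm in its axes); at the start the top, 100 mm high. Pushing the foot's upper part level along the bookend's -y, from the side over the lying plate, tips it about the heel, which grips the table; it balances after some 36 degrees, then drops onto its foot by itself.
- rack: The row: six upright stone slabs in a dark wooden rack, one loose heavy piece of 3 kg, 110 mm wide (x), 160 mm long (y), 110 mm tall; it slides if pushed with some 15 N or more. Origin: centre of its underside; z up, y along the row. The twin stands at its +y end, the fallen bookend lies off its -y end.
- row_end (a point): Middle, at table level, of the row's flat -y end face (rack y = -80 mm), where the upright bookend's heel must come. At the start the heel is 130 to 165 mm from that face and up to 12 mm off its middle. Axes as the rack's.
- twin: The twin bookend, same shape and size, already upright against the +y end of the row, its foot pointing away from it. Origin: middle of its heel edge on the table. Leave it.
- tumbler: Green stone tumbler, 60 mm across, 75 mm tall, origin under its centre. Leave it.
- candlestick: Turned stone candlestick, 64 mm across, 95 mm tall, origin under its centre. Leave it.
- bowl: Stone bowl, 100 mm across, 45 mm tall, origin under its centre. Leave it.
- jar: Lidded stone jar, 80 mm across, 108 mm tall, origin under its centre. Leave it.
- vase: Small stone vase, 72 mm across, 118 mm tall, origin under its centre. Leave it.
- ring: Stone napkin ring lying flat, 68 mm across, 18 mm tall, origin under its centre. Leave it.
There are look-alikes about, which are no part of the job. Leave any blue or purple look-alike of the bookend alone.

How it is judged:
On the way, in this order (a step that is already met when the one before it is completed fails the run):
1. the bookend stands upright on its foot (angle between bookend's own y axis and vertical below 0.08 rad and height (world z) of bookend below 0.008 m and linear speed of bookend below 0.01 m/s and angular speed of bookend below 0.1 rad/s), for 0.2 s.
2. the upright bookend is against the end of the row (angle between bookend's own y axis and vertical below 0.08 rad and height (world z) of bookend below 0.008 m and y of bookend in the frame of rack above -0.086 m and x of bookend in the frame of rack between -0.03 and 0.03 m and angle between the x axis of bookend and the x axis of rack, either way round below 0.1 rad), for 0.2 s.
At the end, for the whole second after the job is handed in: The bookend stands upright on its foot (within 0.08 rad), on the table and at rest, its back within 6 mm of the row's end face, square to it within 0.1 rad and centred within 30 mm (all of step 2 and linear speed of bookend below 0.01 m/s and angular speed of bookend below 0.1 rad/s); the robot touches nothing.
It fails at once if the bookend is lifted: its heel edge rises more than 20 mm off the table (height (world z) of bookend above 0.02 m).
It fails at once if the row of slabs is shoved more than 15 mm (distance of rack from where it was at the start of the episode above 0.015 m).
It fails at once if any of the other pieces is moved more than 20 mm (distance of any of twin, tumbler, candlestick, bowl, jar, vase, ring from where it was at the start of the episode above 0.02 m).
It fails at once if any of the other pieces is tipped over (angle between any of twin, tumbler, candlestick, bowl, jar, vase, ring's own z axis and vertical above 0.5 rad).
It also fails if it takes over 58 s, if anything falls off the work surface, if the arm or the gripper's body presses on something with over 40 N, if the wrist force passes 120 N, or if a joint passes its speed limit or range.

## Working session

There is one attempt and no reset: what is moved stays moved. The work goes in short steps, Python scripts to look and compute and a tool call to move; the robot and the scene stay as the last step left them, time stands still between calls to the robot, and variables do not carry over. Pictures are saved under pics/ and viewed, about 8 in all and at most 12, crops included, and the job is handed in when it is done.

Besides the shell and the picture viewer there is one more tool, called after ">>>" by a JSON object that holds its "fn" and its "kwargs". play_rows: Moves the arm, as the interface text tells. Its arguments: {"type":"object","properties":{"series":{"type":"array"},"squeeze":{"type":"number"}},"required":["series"]}

```bash
mkdir -p pics; cat > h.py <<'E'
import numpy as np, cv2
from workcell import readout, grab_frame, camera_model, close_job
def snap(n,f):
    p,d=grab_frame(n); cv2.imwrite('pics/'+f+'.png',p); np.save('pics/'+f+'.npy',d); return p,d
def pts(n,d):
    m=camera_model(n); f=200/np.tan(np.radians(m['vfov'])/2)
    v,u=np.mgrid[0:400,0:640]
    c=np.stack([(u-m['cx'])/f*d,-(v-m['cy'])/f*d,-d],-1)
    return c@np.array(m['rotation']).T+np.array(m['eye'])
E
python3 - <<'E'
from h import *
s=readout.get_state(); print({k:np.round(v,3) for k,v in s.items()})
for n in('top','side'):
    m=camera_model(n); print({k:np.round(v,3) if not isinstance(v,str) else v for k,v in m.items()})
a,_=snap('top','top1'); b,_=snap('side','side1')
E
```

```text
{'t': np.float64(0.0), 'qpos': array([ 1.097,  0.381,  1.298, -0.   ,  1.464, -0.215]), 'qd': array([-0.001,  0.001,  0.001, -0.001, -0.001, -0.   ]), 'joint_efforts': array([-1.0000e-03, -4.3793e+01, -2.2455e+01,  7.1000e-02,  3.5000e-02,
       -0.0000e+00]), 'tool_pos': array([0.141, 0.531, 0.238]), 'orientation': array([ 2.489e+00,  1.916e+00, -2.000e-03]), 'ft_force': array([ 0.319, -0.013,  0.229]), 'torque': array([ 0.032,  0.074, -0.005]), 'gripper_width': np.float64(0.088)}
{'vfov': np.float64(57.264), 'cx': np.float64(315.525), 'cy': np.float64(196.262), 'eye': array([ 0.407, -0.056,  0.976]), 'rotation': array([ 0.117, -0.144, -1.586])}
{'vfov': np.float64(49.711), 'cx': np.float64(319.883), 'cy': np.float64(195.097), 'eye': array([ 0.414, -0.815,  0.914]), 'rotation': array([ 0.745, -0.084, -0.195])}
```

View pics/top1.png

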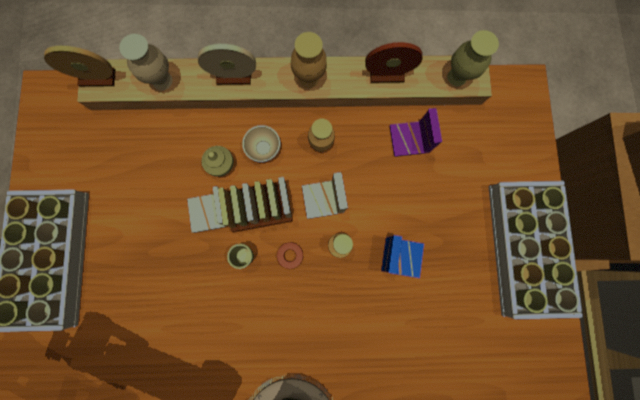

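View pics/side1.png

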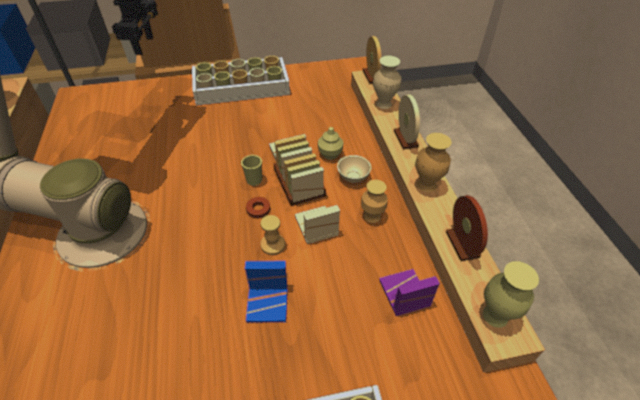

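The top picture shows the row at (255,203) with the twin at its left (205,213). The cream fallen bookend is at (325,197), with its foot standing at (340,190). Things it could be taken for are the blue one at (403,257), the purple one at (415,135) and the twin. I choose the cream one at the row's right end. Next I measure it in a close crop.

```bash
sed -i "s/np.array(m\['rotation'\]).T/cv2.Rodrigues(np.array(m['rotation'],float))[0].T/" h.py
python3 - <<'E'
from h import *
p=cv2.imread('pics/top1.png'); d=np.load('pics/top1.npy'); P=pts('top',d)
P[...,2]
print('table z',[np.round(P[v,u],3) for v,u in((300,300),(150,370),(250,180))])
def rect(name,u0,u1,v0,v1,z0,z1):
    q=P[v0:v1,u0:u1].reshape(-1,3); q=q[(q[:,2]>z0)&(q[:,2]<z1)]
    r=cv2.minAreaRect((q[:,:2]*1000).astype(np.float32)); print(name,len(q),np.round(r[0],1),np.round(r[1],1),round(r[2],2),np.round(q[:,2].max(),3)); print(np.round(cv2.boxPoints(r)).tolist())
rect('foot top',300,352,165,222,.09,.108)
rect('plate',300,352,165,222,.006,.02)
rect('bookend',300,352,165,222,.006,.12)
rect('rack top',212,296,172,232,.085,.13)
rect('rack all',216,296,172,232,.01,.13)
rect('twin top',180,225,180,235,.09,.108)
rect('twin foot',180,225,180,235,.012,.03)
rect('candle',325,358,230,262,.02,.12)
rect('vase',305,338,115,155,.02,.13)
rect('ring',272,306,240,272,.008,.03)
rect('blue',375,430,230,285,.008,.13)
c=cv2.resize(p[120:280,180:380],None,fx=4,fy=3.75,interpolation=cv2.INTER_CUBIC); cv2.imwrite('pics/c1.png',c)
S=pts('side',np.load('pics/side1.npy'))
for n,u0,u1,v0,v1 in(('bk',293,345,200,245),):
    q=S[v0:v1,u0:u1].reshape(-1,3)
    for z0,z1 in((.09,.108),(.006,.02)):
        k=q[(q[:,2]>z0)&(q[:,2]<z1)]; r=cv2.minAreaRect((k[:,:2]*1000).astype(np.float32)); print('side',len(k),np.round(cv2.boxPoints(r)).tolist())
E
```

```text
table z [array([ 0.3  , -0.028,  0.002]), array([ 0.697, -0.228, -0.001]), array([ 0.433,  0.285, -0.002])]
foot top 315 [ 566.5 -132.1] [89.7 20.2] 8.54 0.104
[[521.0, -129.0], [524.0, -149.0], [612.0, -135.0], [609.0, -115.0]]
plate 1019 [560.2 -87.3] [90.6 89.2] 8.4 0.019
[[509.0, -50.0], [522.0, -138.0], [611.0, -125.0], [598.0, -37.0]]
bookend 1447 [560.9 -92.7] [ 90.6 100.2] 8.28 0.104
[[509.0, -50.0], [523.0, -149.0], [613.0, -136.0], [598.0, -37.0]]
rack top 1686 [545.6  84.3] [ 97.6 174.8] 8.53 0.115
[[484.0, 163.0], [510.0, -9.0], [607.0, 5.0], [581.0, 178.0]]
rack all 3211 [556.4  89.9] [154.2 198.4] 1.11 0.115
[[477.0, 188.0], [481.0, -11.0], [635.0, -8.0], [632.0, 191.0]]
twin top 220 [534.2 157.2] [96.2 27. ] 8.49 0.108
[[485.0, 163.0], [489.0, 137.0], [584.0, 151.0], [580.0, 178.0]]
twin foot 931 [528.9 216.3] [92.  84.4] 10.84 0.024
[[476.0, 249.0], [492.0, 166.0], [582.0, 183.0], [566.0, 266.0]]
candle 319 [ 437.2 -134.5] [45.3 46.1] 43.23 0.099
[[405.0, -133.0], [437.0, -167.0], [470.0, -136.0], [438.0, -102.0]]
vase 669 [713.5 -90.2] [60.  68.8] 7.17 0.122
[[679.0, -60.0], [688.0, -128.0], [748.0, -121.0], [739.0, -52.0]]
ring 426 [413.3  -3.3] [64.8 63.8] 88.8 0.022
[[381.0, -35.0], [445.0, -36.0], [446.0, 28.0], [382.0, 30.0]]
blue 1361 [ 402.8 -296.5] [100.4  90. ] 79.05 0.105
[[349.0, -337.0], [437.0, -354.0], [457.0, -256.0], [368.0, -239.0]]
side 297 [[519.0, -125.0], [522.0, -152.0], [613.0, -142.0], [610.0, -115.0]]
side 318 [[503.0, -7.0], [523.0, -152.0], [610.0, -139.0], [590.0, 5.0]]
```

View pics/c1.png

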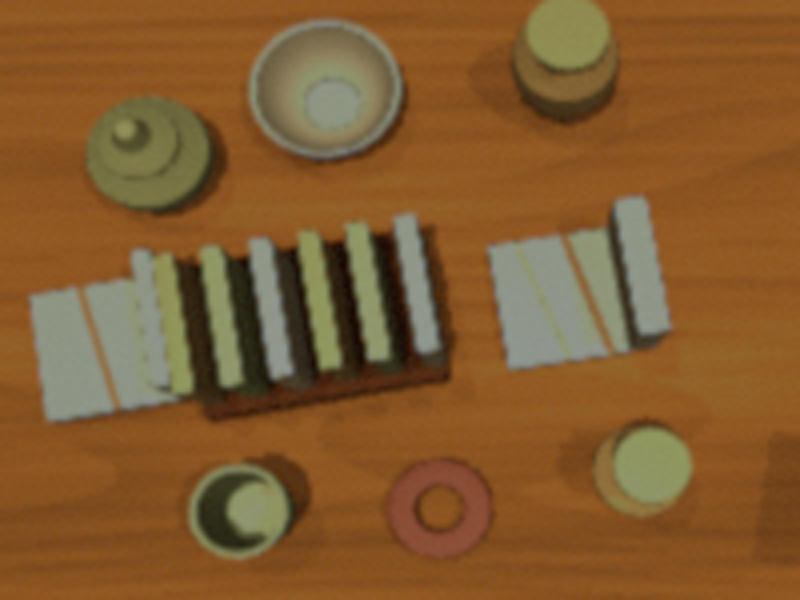

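The crop confirms the cream bookend, with its foot edge at crop (640,265) and its plate at (555,300). It lies square to the row, at about 8.4° yaw. Its heel is at about (567,-142) mm and the row end at about (558,-2) mm, so 140 mm apart, which agrees with the text. Now I move over the plate with the jaws crosswise.

>>> {"fn": "play_rows", "kwargs": {"series": [[[26,-39,0],-0.073,40],[[26,-39,0],-0.073,40],[[26,-39,0],-0.073,40],[[26,-39,0],-0.073,40],[[26,-39,0],-0.073,40],[[26,-39,0],-0.073,40],[[26,-39,0],-0.073,40],[[26,-39,0],-0.073,40]]}}

```text
t: 1.1
tool_pos: [0.3513, 0.2106, 0.2359]
orientation: [2.943, 1.099, -0.008]
ft_force: [0.8, -0.2, 0.5]
gripper_width: 0.0402
```

>>> {"fn": "play_rows", "kwargs": {"series": [[[26,-39,0],-0.073,40],[[26,-39,0],-0.073,40],[[26,-39,0],-0.073,40],[[26,-39,0],-0.073,40],[[26,-39,0],-0.073,40],[[26,-39,0],-0.073,40],[[26,-39,0],-0.073,40],[[26,-39,0],-0.073,40]]}}

```text
t: 2.1
tool_pos: [0.5637, -0.1132, 0.2343]
orientation: [-3.134, -0.171, 0.012]
ft_force: [-0.1, -0.1, 0.7]
gripper_width: 0.04
```

>>> {"fn": "play_rows", "kwargs": {"series": [[[-2,12,0],0.02,40],[[-2,12,-20],0.018,40],[[0,0,-30],0,40],[[0,0,-30],0,40],[[0,0,-30],0,40],[[0,0,-25],0,40],[[0,0,-18],0,40],[[0,0,0],0,40]]}}

```text
t: 3.1
tool_pos: [0.5567, -0.0842, 0.0754]
orientation: [-3.126, -0.241, 0.019]
ft_force: [-0.4, -0.3, 0.0]
gripper_width: 0.0402
```

```bash
python3 - <<'E'
from h import *
s=readout.get_state(); print(np.round(s['tool_pos'],4),np.round(s['orientation'],3),np.round(s['ft_force'],2))
p,d=snap('side','side2'); cv2.imwrite('pics/c2.png',cv2.resize(p[130:290,200:420],None,fx=3.5,fy=3.5,interpolation=cv2.INTER_CUBIC))
E
```

```text
[ 0.5567 -0.0842  0.0754] [-3.126 -0.241  0.019] [-0.39 -0.32  0.04]
```

View pics/c2.png

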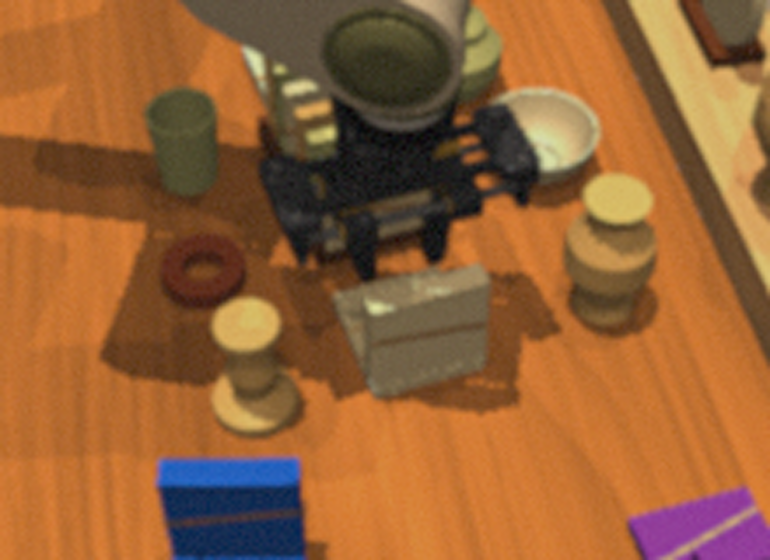

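The crop shows the fingers at (365,270) and (435,255). They are open over the plate, behind the standing foot at (425,330), with its face clear ahead of them. Now I push.

>>> {"fn": "play_rows", "kwargs": {"series": [[[0,0,6],0,40],[[1,-8,0],0,40],[[1,-8,0],0,40],[[1,-6,0],0,40],[[1,-5,0],0,40],[[1,-5,0],0,40],[[1,-5,0],0,40],[[1,-5,0],0,40]]}}

```text
t: 4.15
tool_pos: [0.5651, -0.1287, 0.0856]
orientation: [-3.127, -0.242, 0.012]
ft_force: [-2.1, 1.8, 2.0]
gripper_width: 0.0402
```

>>> {"fn": "play_rows", "kwargs": {"series": [[[1,-6,0],0,40],[[1,-6,0],0,40],[[1,-6,0],0,40],[[1,-5,0],0,40],[[0,-4,0],0,40],[[0,-4,0],0,40],[[1,-4,0],0,40],[[0,-3,0],0,40]]}}

```text
t: 5.15
tool_pos: [0.5707, -0.1701, 0.0852]
orientation: [-3.128, -0.242, 0.011]
ft_force: [0.1, -0.4, 0.1]
gripper_width: 0.0401
```

```bash
python3 - <<'E'
from h import *
p,d=snap('side','side3'); cv2.imwrite('pics/c3.png',cv2.resize(p[130:290,200:420],None,fx=3.5,fy=3.5,interpolation=cv2.INTER_CUBIC))
E
```

```text
(no output)
```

View pics/c3.png

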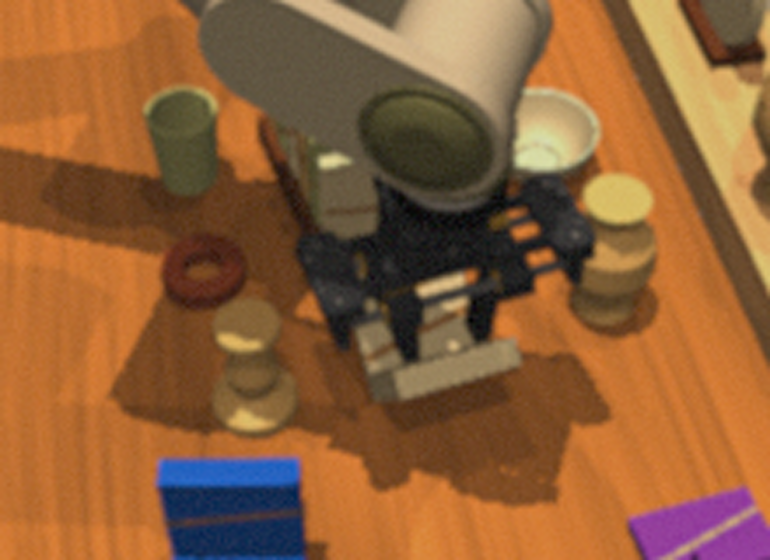

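The crop shows the bookend part-way over, with its toe end face at (455,370) dropping away and no contact force. I wait for it to settle.

>>> {"fn": "play_rows", "kwargs": {"series": [[[0,0,0],0,40],[[0,0,0],0,40],[[0,0,0],0,40],[[0,0,0],0,40],[[0,0,0],0,40],[[0,0,0],0,40],[[0,0,0],0,40],[[0,0,0],0,40]]}}

```text
t: 6.2
tool_pos: [0.5707, -0.1701, 0.0852]
orientation: [-3.128, -0.242, 0.011]
ft_force: [0.4, 0.1, 0.3]
gripper_width: 0.04
```

```bash
python3 - <<'E'
from h import *
p,d=snap('side','side4'); P=pts('side',d); cv2.imwrite('pics/c4.png',cv2.resize(p[130:290,200:420],None,fx=3.5,fy=3.5,interpolation=cv2.INTER_CUBIC))
s=readout.get_state(); print(s['ft_force'],s['tool_pos'])
E
```

```text
[-0.38707505 -0.6789522   0.33630969] [ 0.57066379 -0.17011464  0.08519542]
```

View pics/c4.png

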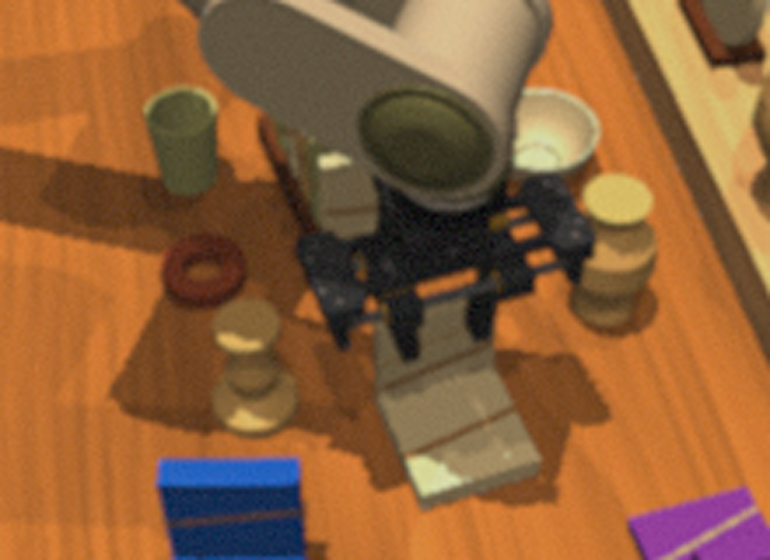

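The crop shows the bookend standing upright: plate behind the fingers at (435,340), foot flat to its toe at (480,485). I retreat up and over beyond the toe, then measure from above.

>>> {"fn": "play_rows", "kwargs": {"series": [[[1,-8,0],0,40],[[0,0,35],0,40],[[0,0,40],0,40],[[0,0,35],0,40],[[4,-35,0],0,46],[[4,-35,0],0,46],[[4,-30,0],0,46],[[2,-15,0],0,46]]}}

```text
t: 7.25
tool_pos: [0.5855, -0.2991, 0.1995]
orientation: [-3.13, -0.243, 0.01]
ft_force: [0.3, 0.3, -0.8]
gripper_width: 0.046
```

```bash
cat > m.py <<'E'
from h import *
import sys
n=sys.argv[1]
s=readout.get_state(); o=s['orientation']; print(np.round(s['tool_pos']*1000,1),'yaw',round(2*np.degrees(np.arctan(o[1]/o[0])),2),np.round(s['ft_force'],1))
T=snap('top','t'+n); S=snap('side','s'+n)
PT=pts('top',T[1]).reshape(-1,3)*1000; PS=pts('side',S[1]).reshape(-1,3)*1000
a=np.radians(8.45); ex=np.array([np.cos(a),np.sin(a)]); ey=np.array([-np.sin(a),np.cos(a)]); O=np.array([558.5,-2.])
for nm,P in(('top',PT),('side',PS)):
    L=np.c_[(P[:,:2]-O)@ex,(P[:,:2]-O)@ey,P[:,2]]
    for z0,z1,y0,y1,l in((90,107,-190,40,'plate/rack top'),(14,27,-270,-20,'foot')):
        k=L[(abs(L[:,0])<75)&(L[:,1]>y0)&(L[:,1]<y1)&(L[:,2]>z0)&(L[:,2]<z1)]
        c=cv2.connectedComponents
        # split on gaps in y
        k=k[k[:,1].argsort()]; 
        if len(k)<20: continue
        for g in np.split(k,np.where(np.diff(k[:,1])>6)[0]+1):
            if len(g)>60: r=cv2.minAreaRect(g[:,:2].astype(np.float32)); print(nm,l,len(g),'x',np.percentile(g[:,0],[1,99]).round(1),'y',np.percentile(g[:,1],[1,99]).round(1),'z',np.median(g[:,2]).round(1),'rot',round(r[2],1))
E
python3 m.py 5; python3 - <<'E'
from h import *
p=cv2.imread('pics/t5.png'); cv2.imwrite('pics/c5.png',cv2.resize(p[110:290,200:450],None,fx=3.2,fy=3.2,interpolation=cv2.INTER_CUBIC))
E
```

```text
[ 585.5 -299.1  199.5] yaw 8.88 [ 0.3  0.3 -0.8]
top plate/rack top 196 x [-55.6  32.2] y [-154.6 -142.4] z 99.4 rot 0.2
top foot 951 x [-55.9  32.9] y [-241.2 -165.9] z 19.4 rot 89.6
side plate/rack top 82 x [-47.1   2.8] y [-2.9 11.2] z 98.0 rot 86.9
side foot 982 x [-56.3  32.2] y [-244.  -154.1] z 18.6 rot 89.6
```

View pics/c5.png

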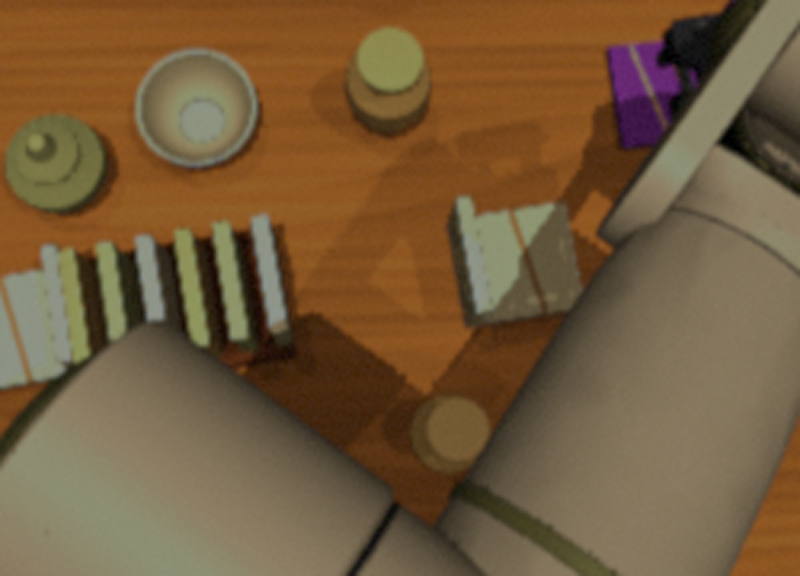

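The top crop shows the bookend upright and square, with its plate top at (472,255) and its foot to (575,255), 142 mm from the row. The gripper's far end at (695,55) is above the purple look-alike, so I check clearances before lowering.

```bash
python3 - <<'E'
from h import *
P=pts('top',np.load('pics/top1.npy'))*1000
a=np.radians(8.45); ex=np.array([np.cos(a),np.sin(a)]); ey=np.array([-np.sin(a),np.cos(a)]); O=np.array([558.5,-2.])
for n,u0,u1,v0,v1 in(('purple',380,450,100,165),('blue',370,435,225,285),('candle',322,362,225,265),('vase',300,340,112,158)):
    q=P[v0:v1,u0:u1].reshape(-1,3)
    for z in(10,65):
        k=q[q[:,2]>z]; L=np.c_[(k[:,:2]-O)@ex,(k[:,:2]-O)@ey]
        print(n,z,'local x',np.percentile(L[:,0],[1,99]).round(),'y',np.percentile(L[:,1],[1,99]).round(),'zmax',k[:,2].max().round())
E
```

```text
purple 10 local x [-129.  224.] y [-470.  -65.] zmax 976.0
purple 65 local x [-158.  157.] y [-406.  -31.] zmax 976.0
blue 10 local x [-248. -142.] y [-323.  -31.] zmax 976.0
blue 65 local x [-225. -142.] y [-252.  -31.] zmax 976.0
candle 10 local x [-169. -111.] y [-135.  -82.] zmax 976.0
candle 65 local x [-161. -118.] y [-135.  -90.] zmax 976.0
vase 10 local x [-158.  168.] y [-143.  -31.] zmax 976.0
vase 65 local x [-158.  168.] y [-141.  -31.] zmax 976.0
```

```bash
python3 - <<'E'
from h import *
P=pts('top',np.load('pics/top1.npy'))*1000
a=np.radians(8.45); ex=np.array([np.cos(a),np.sin(a)]); ey=np.array([-np.sin(a),np.cos(a)]); O=np.array([558.5,-2.])
for n,u0,u1,v0,v1 in(('purple',380,450,108,165),('blue',370,435,225,285),('candle',322,362,225,265),('vase',300,340,112,158)):
    q=P[v0:v1,u0:u1].reshape(-1,3)
    for z in(10,65):
        k=q[(q[:,2]>z)&(q[:,2]<200)]; L=np.c_[(k[:,:2]-O)@ex,(k[:,:2]-O)@ey]
        print(n,z,'local x',np.percentile(L[:,0],[1,99]).round(),'y',np.percentile(L[:,1],[1,99]).round(),'zmax',k[:,2].max().round())
E
```

```text
purple 10 local x [ 69. 160.] y [-405. -307.] zmax 103.0
purple 65 local x [ 69. 157.] y [-406. -383.] zmax 103.0
blue 10 local x [-248. -142.] y [-323. -208.] zmax 105.0
blue 65 local x [-225. -142.] y [-252. -208.] zmax 105.0
candle 10 local x [-169. -111.] y [-135.  -83.] zmax 99.0
candle 65 local x [-161. -118.] y [-135.  -91.] zmax 99.0
vase 10 local x [111. 168.] y [-143.  -77.] zmax 122.0
vase 65 local x [112. 168.] y [-141.  -78.] zmax 122.0
```

>>> {"fn": "play_rows", "kwargs": {"series": [[[3,15,0],-0.007,46],[[2,13,-25],0,46],[[0,0,-35],0,46],[[0,0,-35],0,46],[[0,0,-35],0,46],[[0,0,-30],0,46],[[0,0,-20],0,46],[[0,0,0],0,46]]}}

```text
t: 8.35
tool_pos: [0.5921, -0.2528, 0.0174]
orientation: [-3.128, -0.247, 0.007]
ft_force: [-1.0, -2.0, -0.5]
gripper_width: 0.0464
```

>>> {"fn": "play_rows", "kwargs": {"series": [[[0,0,-5],0,46],[[-1,6,0],0,46],[[-1.5,10,0],0,46],[[-1.5,10,0],0,46],[[-1.5,10,0],0,46],[[-1.5,10,0],0,46],[[-1,6,0],0,46],[[0,0,0],0,46]]}}

```text
t: 9.35
tool_pos: [0.5856, -0.1975, 0.0162]
orientation: [3.129, 0.25, 0.002]
ft_force: [0.1, -2.6, -1.9]
gripper_width: 0.0462
```

```bash
python3 m.py 6
```

```text
[ 585.6 -197.5   16.2] yaw 9.14 [ 0.1 -2.6 -1.9]
top plate/rack top 125 x [-41.4  32. ] y [-98.9 -86.9] z 99.0 rot 1.0
top foot 69 x [-0.5 33.4] y [-129.  -105.6] z 19.3 rot 53.9
side plate/rack top 65 x [-59.3  66.1] y [-189.9 -172.8] z 101.2 rot 0.9
side foot 140 x [-55.7  30.9] y [-209.3 -174.3] z 18.8 rot 0.5
```

>>> {"fn": "play_rows", "kwargs": {"series": [[[-1.6,10,-1],-0.005,46],[[-1.6,10,-1],-0.005,46],[[-1.6,10,0],0,46],[[-1.6,10,0],0,46],[[-1.6,10,0],0,46],[[-1.6,10,0],0,46],[[-1,6,0],0,46],[[0,0,0],0,46]]}}

```text
t: 10.45
tool_pos: [0.5767, -0.1332, 0.0165]
orientation: [3.122, 0.23, 0.012]
ft_force: [0.6, -1.9, -1.6]
gripper_width: 0.0463
```

```bash
python3 m.py 7
```

```text
[ 576.7 -133.2   16.5] yaw 8.42 [ 0.6 -1.9 -1.6]
top plate/rack top 81 x [-10.5  34.8] y [-34.4 -22.7] z 99.7 rot 89.5
side plate/rack top 321 x [-71.9  74.4] y [-167.6 -147. ] z 98.3 rot 89.5
side plate/rack top 99 x [-59.3  65.9] y [-132.7 -107.4] z 102.2 rot 88.2
side foot 181 x [-55.  30.] y [-144.5 -101.9] z 18.5 rot 0.6
```

>>> {"fn": "play_rows", "kwargs": {"series": [[[-0.8,5,0],0,46],[[-0.8,5,0],0,46],[[-0.6,4,0],0,46],[[-0.3,2,0],0,46],[[0,0,0],0,46],[[0,0,0],0,46],[[0,0,0],0,46],[[0,0,0],0,46]]}}

```text
t: 11.55
tool_pos: [0.5743, -0.1175, 0.0165]
orientation: [3.122, 0.228, 0.013]
ft_force: [1.1, -4.1, 0.2]
gripper_width: 0.0461
```

```bash
python3 m.py 8; python3 - <<'E'
from h import *
p=cv2.imread('pics/t8.png'); cv2.imwrite('pics/c8.png',cv2.resize(p[130:280,170:370],None,fx=4,fy=4,interpolation=cv2.INTER_CUBIC))
E
```

```text
[ 574.3 -117.5   16.5] yaw 8.35 [ 1.1 -4.1  0.2]
top plate/rack top 68 x [-5.9 34.8] y [-18.4  -6.8] z 99.6 rot 0.3
side plate/rack top 317 x [-72.2  74.2] y [-152.2 -129.2] z 98.4 rot 87.8
side plate/rack top 97 x [-59.3  66.9] y [-115.7  -91.4] z 102.3 rot 89.6
side plate/rack top 81 x [-55.  -23.6] y [-21.6   4.2] z 97.5 rot 89.7
side foot 194 x [-55.1  30.1] y [-128.7  -85.7] z 18.4 rot 0.4
```

View pics/c8.png

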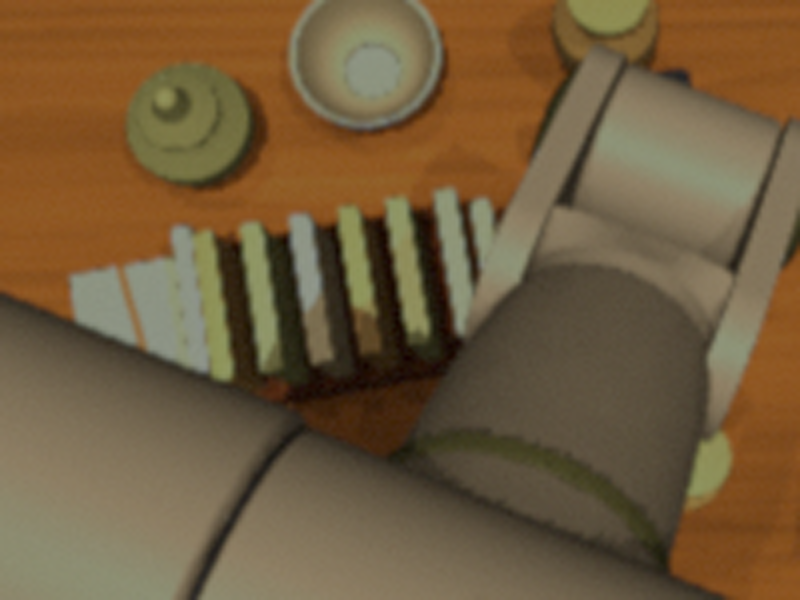

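The crop shows the plate top at (485,230), a few mm short of the last slab at (455,260). I go on in small steps, watching the force.

>>> {"fn": "play_rows", "kwargs": {"series": [[[-0.2,1.5,0],0,46],[[-0.2,1.5,0],0,46],[[-0.2,1.5,0],0,46],[[0,0,0],0,46],[[0,0,0],0,46],[[0,0,0],0,46],[[0,0,0],0,46],[[0,0,0],0,46]]}}

```text
t: 12.65
tool_pos: [0.5737, -0.1129, 0.0165]
orientation: [3.121, 0.228, 0.013]
ft_force: [1.6, -3.5, -0.6]
gripper_width: 0.046
```

>>> {"fn": "play_rows", "kwargs": {"series": [[[-0.2,1,0],0,46],[[-0.2,1,0],0,46],[[0,0,0],0,46],[[0,0,0],0,46],[[0,0,0],0,46],[[0,0,0],0,46],[[0,0,0],0,46],[[0,0,0],0,46]]}}

```text
t: 13.65
tool_pos: [0.5736, -0.1113, 0.0166]
orientation: [3.12, 0.228, 0.014]
ft_force: [1.2, -4.3, -1.1]
gripper_width: 0.0462
```

>>> {"fn": "play_rows", "kwargs": {"series": [[[-0.2,1,0],0,46],[[-0.2,1,0],0,46],[[0,0,0],0,46],[[0,0,0],0,46],[[0,0,0],0,46],[[0,0,0],0,46],[[0,0,0],0,46],[[0,0,0],0,46]]}}

```text
t: 14.65
tool_pos: [0.5742, -0.1109, 0.0168]
orientation: [3.116, 0.229, 0.018]
ft_force: [1.4, -5.6, -1.8]
gripper_width: 0.0465
```

```bash
python3 m.py 9; python3 - <<'E'
from h import *
# gap profile: plate/rack tops in row frame, strip of local x 0..35, from top camera; rack rear from first picture
a=np.radians(8.45); ex=np.array([np.cos(a),np.sin(a)]); ey=np.array([-np.sin(a),np.cos(a)]); O=np.array([558.5,-2.])
for f in('top1','t9'):
    P=pts('top',np.load(f'pics/{f}.npy')).reshape(-1,3)*1000
    L=np.c_[(P[:,:2]-O)@ex,(P[:,:2]-O)@ey,P[:,2]]
    k=L[(L[:,0]>15)&(L[:,0]<50)&(L[:,1]>-30)&(L[:,1]<50)&(L[:,2]<125)]
    for y in range(-20,40,2):
        g=k[(k[:,1]>=y)&(k[:,1]<y+2)]
        if len(g): print(f,y,len(g),np.percentile(g[:,2],[10,50,90]).round())
E
```

```text
[ 574.2 -110.9   16.8] yaw 8.42 [ 1.4 -5.6 -1.8]
top plate/rack top 68 x [-8.1 35.3] y [-11.7   9.7] z 99.5 rot 77.4
side plate/rack top 314 x [-70.5  73.4] y [-145.5 -123. ] z 98.8 rot 0.7
side plate/rack top 94 x [-59.   66.3] y [-109.5  -82.3] z 102.3 rot 87.0
side plate/rack top 76 x [-55.1 -24.6] y [-15.8   3.6] z 98.1 rot 5.1
side foot 194 x [-54.5  32. ] y [-121.4  -78.4] z 18.3 rot 0.1
top1 -20 9 [-1. -0.  2.]
top1 -18 10 [-2. -0.  1.]
top1 -16 9 [-4. -1.  1.]
top1 -14 9 [-3. -1.  2.]
top1 -12 9 [-3. -1. -1.]
top1 -10 9 [-3. -0.  2.]
top1 -8 9 [-3.  0.  3.]
top1 -6 10 [-2. -0.  3.]
top1 -4 10 [-3. -1.  1.]
top1 -2 10 [-3. -1.  1.]
top1 0 26 [  1.  56. 109.]
top1 2 10 [107. 109. 112.]
top1 4 10 [108. 110. 111.]
top1 6 11 [109. 109. 112.]
top1 8 8 [108. 110. 111.]
top1 10 8 [108. 109. 111.]
top1 12 10 [108. 109. 110.]
top1 18 9 [14. 17. 19.]
top1 20 8 [14. 16. 21.]
top1 22 11 [13. 15. 27.]
top1 24 10 [13. 16. 25.]
top1 26 10 [13. 14. 22.]
top1 28 10 [14. 15. 23.]
top1 30 37 [ 24.  71. 110.]
top1 32 11 [107. 109. 110.]
top1 34 8 [109. 109. 112.]
top1 36 9 [108. 109. 111.]
top1 38 10 [108. 110. 111.]
t9 -18 2 [1. 2. 3.]
t9 -14 3 [-2.  0.  1.]
t9 -12 9 [ 62.  98. 102.]
t9 -10 7 [97. 99. 99.]
t9 -8 7 [ 98. 100. 101.]
t9 -6 6 [ 99. 100. 101.]
t9 -4 6 [ 97.  99. 101.]
t9 -2 7 [ 97.  98. 101.]
t9 0 10 [ 88. 103. 109.]
t9 2 10 [107. 109. 111.]
t9 4 11 [108. 109. 111.]
t9 6 10 [108. 110. 112.]
t9 8 9 [108. 110. 111.]
t9 10 10 [108. 110. 111.]
t9 12 7 [108. 110. 112.]
t9 14 1 [108. 108. 108.]
t9 18 10 [14. 15. 29.]
t9 20 9 [14. 16. 21.]
t9 22 10 [16. 19. 27.]
t9 24 10 [14. 16. 26.]
t9 26 10 [13. 16. 21.]
t9 28 12 [14. 16. 24.]
t9 30 38 [ 26.  76. 109.]
t9 32 8 [107. 109. 110.]
t9 34 10 [107. 109. 111.]
t9 36 8 [108. 109. 110.]
t9 38 10 [108. 109. 110.]
```

The plate runs from -12 to 0 mm and the slab starts at 0–1 mm. The last push was mostly resisted and the row has not moved. I give one more gentle seating push, then back off and lift.

>>> {"fn": "play_rows", "kwargs": {"series": [[[-0.2,1.5,0],0,46],[[-0.2,1.5,0],0,46],[[0,0,0],0,46],[[0,0,0],0,46],[[0,0,0],0,46],[[0,0,0],0,46],[[0,0,0],0,46],[[0,0,0],0,46]]}}

```text
t: 15.75
tool_pos: [0.575, -0.1106, 0.017]
orientation: [3.111, 0.231, 0.022]
ft_force: [0.9, -4.1, -2.2]
gripper_width: 0.0458
```

>>> {"fn": "play_rows", "kwargs": {"series": [[[0.4,-3,0],0,46],[[1,-6,0],0,46],[[1.5,-10,0],0,46],[[1.5,-10,0],0,46],[[0,0,20],0,46],[[0,0,40],0,46],[[0,0,50],0,46],[[0,0,50],0,46]]}}

```text
t: 16.75
tool_pos: [0.5769, -0.1417, 0.1775]
orientation: [3.119, 0.227, 0.008]
ft_force: [-0.2, -0.0, 0.3]
gripper_width: 0.0458
```

>>> {"fn": "play_rows", "kwargs": {"series": [[[0,-40,30],0,46],[[0,-40,20],0,46],[[-10,-40,0],0,46],[[-20,-40,0],0,46],[[-20,-40,0],0,46],[[-20,-40,0],0,46],[[0,0,0],0,46],[[0,0,0],0,46]]}}

```text
t: 17.75
tool_pos: [0.5035, -0.3925, 0.2341]
orientation: [3.116, 0.225, 0.019]
ft_force: [-0.8, -0.1, -0.3]
gripper_width: 0.0462
```

```bash
python3 m.py 10; python3 - <<'E'
from h import *
a=np.radians(8.45); ex=np.array([np.cos(a),np.sin(a)]); ey=np.array([-np.sin(a),np.cos(a)]); O=np.array([558.5,-2.])
for f in('top1','t10'):
    P=pts('top',np.load(f'pics/{f}.npy')).reshape(-1,3)*1000
    L=np.c_[(P[:,:2]-O)@ex,(P[:,:2]-O)@ey,P[:,2]]
    for n,y0,y1,z0,z1 in(('slabs',-5,170,106,118),('end slab',-5,16,106,118),('plate',-20,5,92,104)):
        g=L[(abs(L[:,0])<80)&(L[:,1]>y0)&(L[:,1]<y1)&(L[:,2]>z0)&(L[:,2]<z1)]
        if len(g)>50: print(f,n,np.percentile(g[:,:2],[1,99],axis=0).round(1).tolist(),cv2.minAreaRect(g[:,:2].astype(np.float32))[2])
p=cv2.imread('pics/t10.png'); cv2.imwrite('pics/c10.png',cv2.resize(p[110:290,170:420],None,fx=3.2,fy=3.2,interpolation=cv2.INTER_CUBIC))
E
```

```text
[ 503.5 -392.5  234.1] yaw 8.25 [-0.8 -0.1 -0.3]
top plate/rack top 202 x [-54.1  33.9] y [-11.9  10.8] z 99.6 rot 0.8
top foot 1014 x [-53.4  35.2] y [-98.9 -20.9] z 19.6 rot 0.5
top1 slabs [[-47.4, 1.2], [41.1, 159.5]] 0.9956881403923035
top1 end slab [[-46.2, 0.3], [41.9, 13.6]] 1.1296279430389404
t10 slabs [[-47.2, 0.9], [41.1, 159.3]] 0.9606648087501526
t10 end slab [[-45.7, 0.2], [42.0, 13.4]] 0.9110966324806213
t10 plate [[-54.2, -11.8], [33.9, 1.0]] 0.8213868737220764
```

View pics/c10.png

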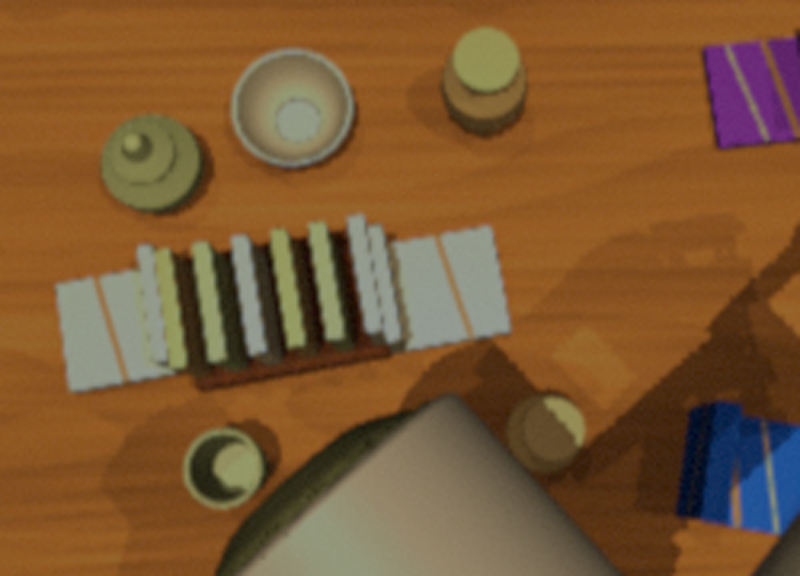

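The crop shows the bookend flat against the row's end, with its plate at (385,285) beside the last slab at (362,275). It mirrors the twin, the row has not moved, and the arm is clear. Handing in.

```bash
python3 -c "
from h import *
print(close_job(), readout.get_state()['t'])"
```

```text
the job is handed in; nothing more can be done
the job is handed in; nothing more can be done
```

I tipped the fallen bookend upright with two spread fingers on its foot. I then pushed it about 142 mm by the toe against the row's end, backed off, lifted clear and handed in. The robot clock read about 18 s and nothing was ever gripped. The hand-in gives no verdict, so these results are my own measurements.

- **Bookend:** The last top-camera check shows it upright, with the plate top at 100 mm and the foot at 20 mm. Its back is within about 1 mm of the end face and square to it within about 0.5°. It sits about 7 mm off the middle; I left that uncorrected because the limit is 30 mm.
- **Row:** The slabs measure the same before and after, to about 0.3 mm.
- **Other pieces:** In the last picture the jar, bowl, vase, twin, tumbler and candlestick look as they stood at the start, but I did not measure them again. The ring was hidden under the arm; the fingers never went near it.
- **Forces:** The highest reading at the end of any move was about 6 N. It is near zero now that the arm is clear.

No check failed. Contact with the row showed only as a push that was mostly resisted, because the force barely rose. The depth profile agreed with it.

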